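# Set a board on the sawing board, square to the fence and up to the length stop

## Robot

A 7-joint arm with a two-finger parallel gripper is mounted at the origin on the work surface. World frame = base frame: x ahead of the robot, y to its left, z up, the work surface at z = 0. Lengths are in m, angles in degrees, forces in N, time in s.
With the tool pointing down it reaches from about 0.425 to 0.875 m from the base axis. Payload 4.7 kg.
Tool frame: the origin (TCP) lies on the mounting face of the last link; the fingertips stand 182 mm ahead of it and the grasp point (between the pads) lies env.grip_depth ahead of it (env.grip_depth is the distance from the TCP to the grasp point, in m); x points along the fingers, y is the direction in which the jaws open and shut, and the axes are right-handed (so a half turn about x gives the same grasp; the last joint's range is limited). The gripper opens to 87 mm and grips with 3 to 60 N. Pads are 19 mm wide; open, the fingers measure 117 mm over their backs; the gripper's body (75 mm by 190 mm) begins 51 mm behind the grasp point.
Start: joints at [-63.192, 18.392, -4.016, 83.108, 1.295, 78.541, -3.26], TCP at [0.285, 0.584, 0.405] pointing down, gripper open.
Joint ranges: [-163.93, 163.93], [-17.29, 119.83], [-79.2, 71.16], [3.27, 140.29], [-89.18, 269.18], [5.43, 117.66], [-154.24, 154.24]. Speed limits (degrees/s): [147.25, 147.25, 180, 180, 180, 180, 180].

## Interface

Orientations are given as [roll, pitch, yaw] about the fixed x, y, z axes, in that order (R = Rz(yaw) Ry(pitch) Rx(roll)).
In Python, from cell import sensors, viewer, env gives the robot as it stands.
- The arm moves only by the tool carry_out, never from a script. Its argument "moves" is a list of rows, each a list of 4 numbers: the shift along the world's x, y, z in cm, then the turn about the world's z in rad. In form: [[tx, ty, tz, spin], ...]. A call has 1 to 12 rows; each row shifts and turns the pose as measured when the row begins; what a row does not reach is not made up. A row lasts 1/10 s, in which the tool goes at most 50 mm and 8.59 degrees, less where a joint would pass 70% of its speed; a pose out of reach is approached as far as the arm can. A call with a gripper value outside its range is refused whole. "hand" is the finger opening in cm, from 0 to 8.7, set as the call begins (left out, the last holds). The fingers move at their own pace and stop on an object; "force" is the grip in N (left out, the last holds). Time passes only in rows, so rows that do not move let the fingers close. It gives the time, the measured TCP pose, the force and the opening at its end, in the units of the state.
- sensors.get_obs(): the state, without advancing time (a new reading comes with each control period).
- viewer.read_camera(name): name is "scene" or "top" or "wrist"; returns the picture (480x640x3 uint8, red, green, blue); there is no depth.
- viewer.camera_model(name): a dict with "K" (3x3 intrinsics, pixels), "extrinsics" (4x4, takes a point from world to camera coordinates). Camera axes: x right, y down, z forward; pixel columns grow to the right and rows downward; lengths in m; the calibration is good to about 2 mm. The wrist camera is an equidistant fisheye: a pixel r from the principal point sees the ray r / f radians off the axis. A picture is of the moment at which its call begins: read the wrist's pose just before it. camera_model takes no time and is no camera call; for the wrist camera it gives the pose at the moment of the call.
- env.sign_off(): hands the job in, once; it reports no verdict.
The state is a dict: "time_s": time; "qpos": joint angles; "joint_velocities": joint speeds; "effort": joint torques, N m; "tool_pos": TCP position; "tool_rot": TCP orientation; "force": force on the tool from outside, world axes, zero at the start; "wrist_torque": the same for the moment, N m; "grip_width": finger opening in m.
Only numpy, scipy, OpenCV 4.12 (cv2) and the standard library are available. Lean on these libraries where they do the work, as an engineer would, in place of code of your own. Each camera call takes 0.05 s, during which the arm holds its last target. There are 200 camera calls.

## Task

The board that lies askew on the sawing board has to be set up for cutting to length: push it with the fingers back against the fence, so that its long edge lies flush along it, and along the fence until its end butts against the stop block clamped there. Only slide it: it must stay flat on the sawing board and never be lifted. Leave everything else on the bench where it is, and take the fingers away at the end.

Things in the scene. Friction and masses are not known exactly. Their poses are not given: they have to be found in the camera images.
- sawing_board: Plywood sawing board screwed flat to the bench (fixed), 300 x 420 x 18 mm, with a hardwood fence strip along its far side. x points away from the robot to the fence, y to the left along the fence, z up. Origin on the bench surface: plywood from x -160 to +140 and y -220 to +200 mm, its top at z = 18 mm.
- fence_face (a point): Foot of the fence's working face, at the middle of its length, on the plywood's top (80 mm in x and 50 mm in y from the sawing board's origin; same axes). The face looks to -x, towards the robot. The fence is 40 mm thick, 300 mm long (150 mm either side of this point) and 45 mm high above the plywood.
- workpiece: The board to be set: loose planed pine, 95 mm (x) by 220 mm long (y) by 21 mm thick, about 0.24 kg, flat on the plywood; at first up to 0.25 rad askew, clear of the fence, to the right of the stop. Origin at the centre of its underside, x across its width to the fence, y along it to the stop, z up.
- stop_face (a point): Foot of the stop block's working face, on the plywood's top, 30 mm out from the fence; axes as the sawing board's. The face looks to -y (right). Stop: dark hardwood block 60 mm (out from the fence) x 40 mm (along it) x 40 mm high, against the fence, clamped there by a blue bar clamp; it does not move.
- clamp_top (a point): Top of the front jaw of the blue bar clamp that holds the stop block (fixed), 129 mm above the bench. The jaw stands upright before the block, 24 mm square; the clamp's bar runs from it 100 mm above the bench over block and fence, and its black handle rises behind the fence to about 195 mm above the bench.
- offcut: Loose offcut of the same pine, 95 by 40 by 21 mm, lying on the left front corner of the sawing board. Leave alone. Origin at the centre of its underside.
- mallet: Wooden carpenter's mallet lying on the bench, about 320 mm long, head 75 by 130 by 65 mm high, handle along its x axis. Leave alone.
- tenon_saw: Tenon saw lying flat on the bench, about 350 mm long along its x, 25 mm high. Leave alone.
- chisel: Chisel with black handle lying on the bench, 275 mm long along its x, 26 mm high. Leave alone.
- marking_gauge: Wooden marking gauge on the bench, 220 mm beam along its x with a 60 mm wide, 64 mm high stock. Leave alone.
- pencil: Flat carpenter's pencil lying on the bench, 170 mm long along its x, 8 mm high. Leave alone.
- glue: White glue bottle standing on the bench, 68 mm diameter, 170 mm high. Leave alone.

How it is judged (in metres and radians):
At the end, for the whole second after the job is handed in: The workpiece lies flat and at rest on the sawing board, its long edge against the fence (gap under 2 mm at its middle, within 0.02 rad of parallel) and its end against the stop block (gap under 2.5 mm) (x of workpiece in the frame of sawing_board between 0.0305 and 0.0345 m and angle between the x axis of workpiece and the x axis of sawing_board, either way round below 0.02 rad and y of workpiece in the frame of stop_face between -0.1125 and -0.1075 m and z of workpiece in the frame of sawing_board below 0.021 m and angle between workpiece's own z axis and vertical below 0.03 rad and linear speed of workpiece below 0.01 m/s); the robot touches nothing.
It fails at once if the workpiece is lifted more than 6 mm off the sawing board or tipped (z of workpiece in the frame of sawing_board above 0.024 m or angle between workpiece's own z axis and vertical above 0.12 rad).
It fails at once if another thing on the bench is shifted more than 15 mm (distance of any of offcut, mallet, tenon_saw, chisel, marking_gauge, pencil, glue from where it was at the start of the episode above 0.015 m).
It also fails if it takes over 70 s, if anything falls off the work surface, if the arm or the gripper's body presses on something with over 40 N, if the wrist force passes 120 N, or if a joint passes its speed limit or range.

## Working session

There is one attempt and no reset: what is moved stays moved. The work goes in short steps, Python scripts to look and compute and a tool call to move; the robot and the scene stay as the last step left them, time stands still between calls to the robot, and variables do not carry over. Pictures are saved under pics/ and viewed, about 8 in all and at most 12, crops included, and the job is handed in when it is done.

Besides the shell and the picture viewer there is one more tool, called after ">>>" by a JSON object that holds its "name" and its "arguments", one argument or row to a line. carry_out: Moves the arm, as the interface text tells. Its arguments: {"type":"object","properties":{"moves":{"type":"array"},"hand":{"type":"number"},"force":{"type":"number"}},"required":["moves"]}

```bash
mkdir -p pics; cat > h.py <<'E'
import numpy as np, cv2
from cell import sensors, viewer, env
def ray(name,uv):
    m=viewer.camera_model(name);K=np.array(m["K"]);E=np.array(m["extrinsics"])
    R=E[:3,:3];t=E[:3,3]
    d=R.T@np.linalg.solve(K,[uv[0],uv[1],1.]);return -R.T@t,d
def onz(name,uv,z):
    o,d=ray(name,uv);return o+d*(z-o[2])/d[2]
def proj(name,p):
    m=viewer.camera_model(name);K=np.array(m["K"]);E=np.array(m["extrinsics"])
    q=K@(E[:3,:3]@np.array(p)+E[:3,3]);return q[:2]/q[2]
def snap(name,fn):
    im=viewer.read_camera(name)[:,:,::-1].copy();cv2.imwrite("pics/"+fn,im);return im
E
python3 - <<'E'
from h import *
snap("top","top0.png");snap("scene","scene0.png")
o=sensors.get_obs();print(o["tool_pos"],o["tool_rot"],o["force"],o["grip_width"],env.grip_depth,o["time_s"])
for n in("top","scene"):print(n,ray(n,(320,240)))
E
```

```text
[0.28489845 0.58402802 0.40378876] [ -87.42056528   89.90331231 -113.42060618] [-0.85926433 -0.05260517  0.12802232] 0.0868985618625057 0.1635 0.1
top (array([ 0.34254368, -0.00381353,  1.65907103]), array([ 0.07136107, -0.01432475, -0.99741077]))
scene (array([1.23344297, 0.06460567, 1.05949673]), array([-0.62488042, -0.06417626, -0.77808555]))
```

View pics/top0.png

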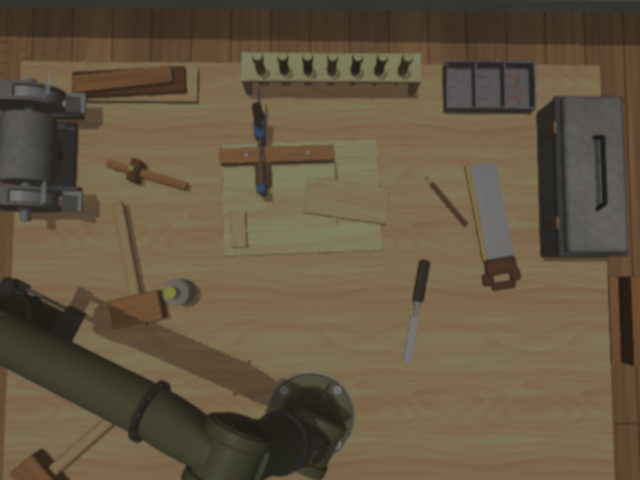

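View pics/scene0.png

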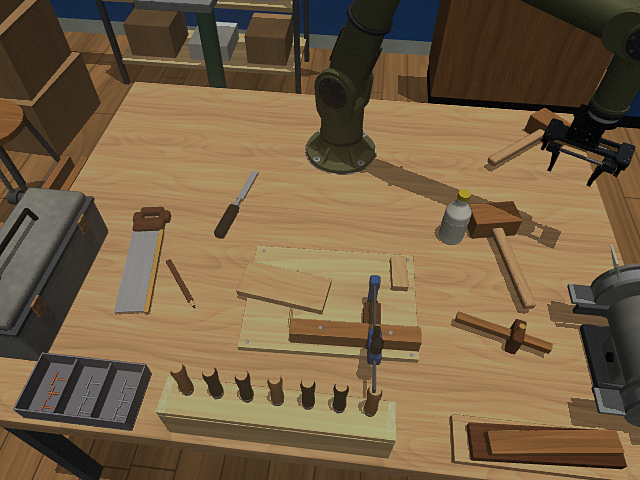

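```bash
python3 - <<'E'
from h import *
a=cv2.imread("pics/top0.png")[130:265,210:400];b=cv2.imread("pics/scene0.png")[235:375,225:430]
a=cv2.convertScaleAbs(a,alpha=1.8)
a=cv2.resize(a,(800,568),interpolation=cv2.INTER_CUBIC);b=cv2.resize(b,(800,546),interpolation=cv2.INTER_CUBIC)
cv2.imwrite("pics/a.png",a);cv2.imwrite("pics/b.png",b)
E
```

```text
(no output)
```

View pics/a.png

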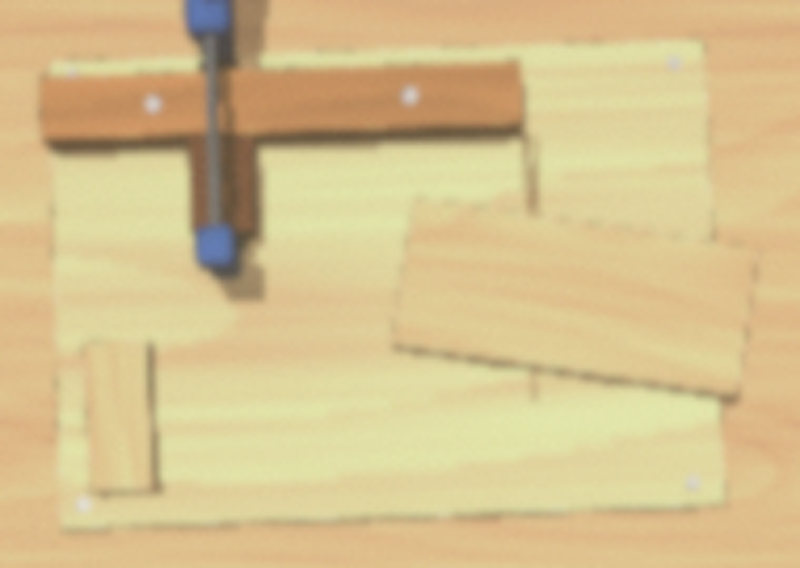

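View pics/b.png

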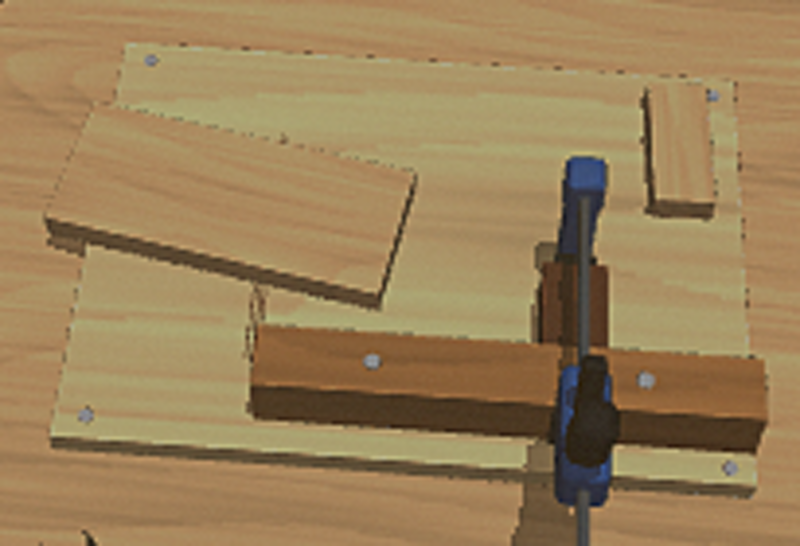

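```bash
python3 - <<'E'
from h import *
np.set_printoptions(precision=4,suppress=True)
A=lambda p:(210+p[0]/4.2105-.4,130+p[1]/4.2105-.4)
B=lambda p:(225+p[0]/3.902-.4,235+p[1]/3.902-.4)
def show(t,n,f,ps,z):
    P=np.array([onz(n,f(p),z) for p in ps])[:,:2];print(t,n,P.ravel());return P
def four(P): # FL FR NR NL
    c=P.mean(0);l=(P[0]-P[1]+P[3]-P[2])/2;w=(P[0]-P[3]+P[1]-P[2])/2
    print("  c",c,"len",np.hypot(*l),"wid",np.hypot(*w),"yaw deg",np.degrees([np.arctan2(-l[0],l[1]),np.arctan2(w[1],w[0])]))
four(show("ply","top",A,[(52,62),(703,40),(725,503),(62,530)],.018))
four(show("ply","scene",B,[(755,488),(52,438),(125,43),(735,82)],.018))
four(show("wp","top",A,[(418,198),(757,252),(738,398),(395,347)],.039))
four(show("wp","scene",B,[(380,297),(45,218),(97,104),(416,172)],.039))
show("fence near top edge","top",A,[(45,145),(523,132)],.063)
show("fence near top edge","scene",B,[(765,358),(258,325)],.063)
show("stop right top","top",A,[(255,140),(258,235)],.058)
show("stop right top","scene",B,[(540,343),(543,262)],.058)
show("jaw top","top",A,[(216,245)],.129)
show("jaw top","scene",B,[(586,178)],.129)
E
```

```text
ply top [ 0.717   0.237   0.7337 -0.1795  0.4364 -0.1919  0.4179  0.2261]
  c [0.5762 0.0229] len 0.4175998260464111 wid 0.298414630561935 yaw deg [2.4147 2.2473]
ply scene [ 0.7203  0.2411  0.7367 -0.175   0.4367 -0.1895  0.4209  0.2313]
  c [0.5787 0.027 ] len 0.4187736284157093 wid 0.29994131679698305 yaw deg [2.2035 2.3189]
wp top [ 0.6266  0.0028  0.5934 -0.2106  0.501  -0.198   0.5322  0.0168]
  c [ 0.5633 -0.0972] len 0.21653496218226922 wid 0.09429272406147905 yaw deg [-8.5638 -8.092 ]
wp scene [ 0.6302  0.0096  0.5977 -0.2075  0.5057 -0.1929  0.5351  0.0225]
  c [ 0.5672 -0.092 ] len 0.2184263228522653 wid 0.09459053875043218 yaw deg [-8.1413 -8.3695]
fence near top edge top [ 0.6545  0.2339  0.6642 -0.0623]
fence near top edge scene [ 0.659   0.2404  0.6719 -0.059 ]
stop right top top [0.6593 0.1043 0.5996 0.1019]
stop right top scene [0.6616 0.1085 0.6052 0.1071]
jaw top top [0.5821 0.122 ]
jaw top scene [0.5892 0.126 ]
```

```bash
python3 - <<'E'
from h import *
from scipy.spatial.transform import Rotation as Ro
r=sensors.get_obs()["tool_rot"];M=Ro.from_euler("xyz",r,degrees=True).as_matrix();print(M.round(3))
print(np.degrees(np.arctan2(M[1,1],M[0,1])))
for n,p in {"pencil":[(425,178),(466,225)],"chis":[(423,262)]}.items():print(n,[onz("top",q,.01)[:2].round(3) for q in p])
E
```

```text
[[-0.001  0.438  0.899]
 [-0.002  0.899 -0.438]
 [-1.    -0.002  0.   ]]
63.999955433115524
pencil [array([ 0.63 , -0.311]), array([ 0.502, -0.42 ])]
chis [array([ 0.403, -0.303])]
```

>>> {"name": "carry_out", "arguments": {
  "moves": [
    [1.5,-4.7,0,0],
    [1.5,-4.7,0,0],
    [1.5,-4.7,0,0],
    [1.5,-4.7,0,0],
    [1.5,-4.7,0,0],
    [1.5,-4.7,0,0],
    [1.5,-4.7,0,0],
    [1.5,-4.7,0,0],
    [1.5,-4.7,0,0],
    [1.5,-4.7,0,0]
  ],
  "hand": 5
}}

```text
time_s: 1.1
tool_pos: [0.4283, 0.1099, 0.3968]
tool_rot: [-130.0, 89.5, -155.1]
force: [1.4, -0.3, 0.2]
grip_width: 0.05
```

>>> {"name": "carry_out", "arguments": {
  "moves": [
    [1.3,-3.9,0,-0.142],
    [1.3,-3.9,0,-0.142],
    [1.3,-3.9,0,-0.142],
    [1.3,-3.9,0,-0.142],
    [1.3,-3.9,0,-0.142],
    [1.3,-3.9,0,-0.142],
    [1.3,-3.9,0,-0.142],
    [1.3,-3.9,0,-0.142],
    [1.3,-3.9,0,-0.142],
    [0,0,0,0]
  ]
}}

```text
time_s: 2.1
tool_pos: [0.545, -0.2633, 0.3946]
tool_rot: [-110.3, 89.6, 147.8]
force: [0.2, -1.0, 0.3]
grip_width: 0.0496
```

>>> {"name": "carry_out", "arguments": {
  "moves": [
    [0,1.9,-3,0.06],
    [0,0,-4,0],
    [0,0,-4,0],
    [0,0,-4,0],
    [0,0,-2,0],
    [0,0,0,0]
  ]
}}

```text
time_s: 2.7
tool_pos: [0.5433, -0.2422, 0.2177]
tool_rot: [-111.9, 89.5, 149.9]
force: [-0.5, 0.1, 0.2]
grip_width: 0.0497
```

```bash
python3 - <<'E'
from h import *
a=snap("top","top1.png")[130:265,210:400];b=snap("scene","scene1.png")[235:375,225:430]
a=cv2.convertScaleAbs(a,alpha=1.8)
cv2.imwrite("pics/c1.png",np.hstack([cv2.resize(a,(400,284)),cv2.resize(b,(400,284))]))
print(sensors.get_obs()["tool_pos"])
E
```

```text
[ 0.54454571 -0.24314246  0.22077576]
```

View pics/c1.png

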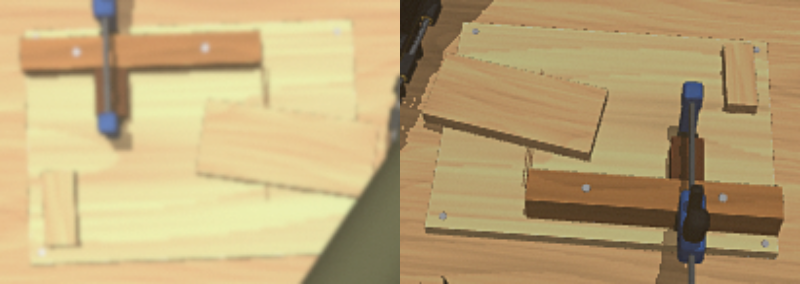

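>>> {"name": "carry_out", "arguments": {
  "moves": [
    [0,0,-1.3,0],
    [0,0,0,0],
    [0.1,0.9,0,0],
    [0.1,0.9,0,0],
    [0.1,0.6,0,0],
    [0,0,0,0]
  ]
}}

```text
time_s: 3.4
tool_pos: [0.5505, -0.2172, 0.2128]
tool_rot: [111.8, 89.6, 13.7]
force: [0.1, -1.1, -0.5]
grip_width: 0.0497
```

>>> {"name": "carry_out", "arguments": {
  "moves": [
    [0,0.3,-0.6,0],
    [0.2,0.7,0,0.016],
    [0.2,0.7,0,0.016],
    [0.2,0.7,0,0.016],
    [0.2,0.7,0,0.016],
    [0.2,0.7,0,0.016],
    [0.2,0.7,0,0.016],
    [0,0,0,0]
  ]
}}

```text
time_s: 4.2
tool_pos: [0.5637, -0.169, 0.207]
tool_rot: [94.9, 89.5, 2.7]
force: [-0.6, -0.1, 0.1]
grip_width: 0.0502
```

```bash
python3 - <<'E'
from h import *
a=snap("top","top2.png")[130:265,210:400];b=snap("scene","scene2.png")[235:375,225:430]
a=cv2.convertScaleAbs(a,alpha=1.8)
cv2.imwrite("pics/c2.png",np.hstack([cv2.resize(a,(400,284)),cv2.resize(b,(400,273)).copy() if 0 else cv2.resize(b,(400,284))]))
print(sensors.get_obs()["tool_pos"])
E
```

```text
[ 0.56333438 -0.17001661  0.20693772]
```

View pics/c2.png

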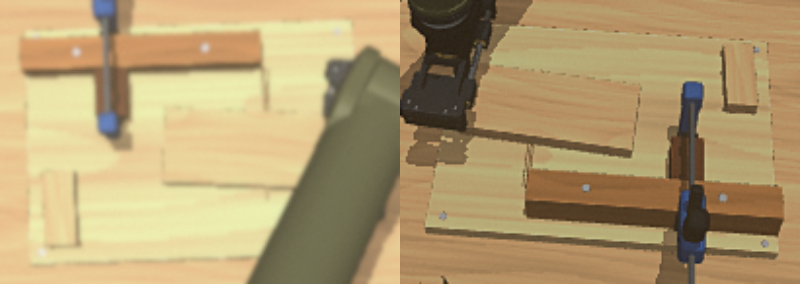

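>>> {"name": "carry_out", "arguments": {
  "moves": [
    [0.1,0.6,0,0.018],
    [0.1,0.6,0,0.018],
    [0,0.6,0,0.018],
    [0,0.6,0,0.018],
    [0,0.3,0,0.006],
    [0,0,0,0],
    [0.1,-2,0,0],
    [0.1,-2,0,0],
    [0,0,3,0],
    [0,0,4,0],
    [0,0,0,0]
  ]
}}

```text
time_s: 5.4
tool_pos: [0.5663, -0.181, 0.2773]
tool_rot: [126.1, 89.7, 38.8]
force: [1.0, -0.7, -0.1]
grip_width: 0.0499
```

```bash
python3 - <<'E'
from h import *
a=snap("top","top3.png")[130:265,210:400];b=snap("scene","scene3.png")[235:375,225:430]
cv2.imwrite("pics/b3.png",cv2.resize(b,(800,546),interpolation=cv2.INTER_CUBIC))
o=sensors.get_obs();print(o["tool_pos"],o["tool_rot"])
E
```

```text
[ 0.56477052 -0.17955872  0.27303696] [-149.37476806   89.67810565  123.35099874]
```

View pics/b3.png

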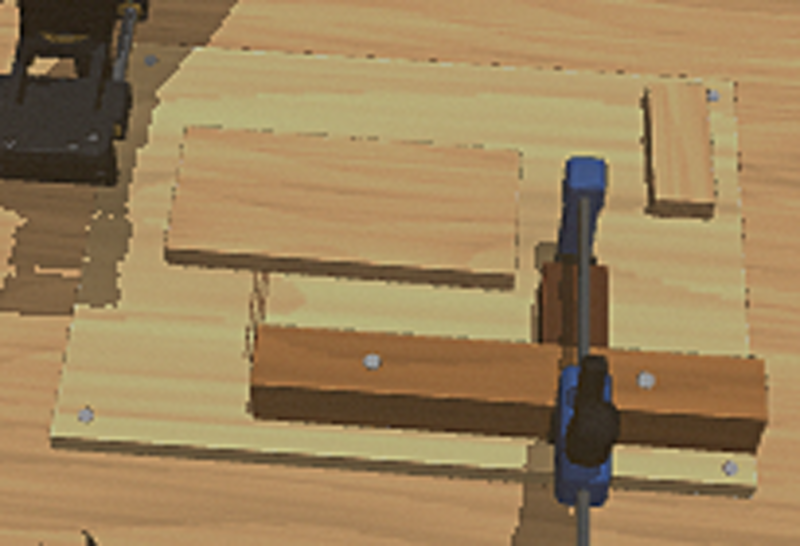

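```bash
python3 - <<'E'
from h import *
print(sensors.get_obs()["qpos"])
B=lambda p:(225+p[0]/3.902-.4,235+p[1]/3.902-.4)
P=np.array([onz("scene",B(p),.039)[:2] for p in [(515,275),(167,251),(187,128),(522,151)]]);print(P.round(4),P.mean(0))
E
```

```text
[-14.98570842  19.61791342  36.07057223 101.48857723 -13.00233286
  63.30321376  28.17067987]
[[ 0.6048  0.0911]
 [ 0.6128 -0.1264]
 [ 0.518  -0.1303]
 [ 0.5105  0.0895]] [ 0.561508   -0.01900407]
```

>>> {"name": "carry_out", "arguments": {
  "moves": [
    [-0.8,1.4,0,-0.143],
    [-0.8,1.4,0,-0.143],
    [-0.8,1.4,0,-0.143],
    [-0.8,1.4,0,-0.143],
    [-0.8,1.4,0,-0.143],
    [-0.8,1.4,0,-0.143],
    [-0.8,1.4,0,-0.143],
    [-0.8,1.4,0,-0.143],
    [-0.8,1.4,0,-0.143],
    [-0.8,1.4,0,-0.143],
    [0,0,0,0]
  ],
  "hand": 8.5
}}

```text
time_s: 6.6
tool_pos: [0.4741, -0.0298, 0.2584]
tool_rot: [-53.9, 88.6, 133.8]
force: [0.0, 0.3, 0.1]
grip_width: 0.085
```

>>> {"name": "carry_out", "arguments": {
  "moves": [
    [0,0,-1,-0.09],
    [0,0.3,-2,0],
    [0,0,-2,0],
    [0,0,0,0]
  ]
}}

```text
time_s: 7.0
tool_pos: [0.4737, -0.0273, 0.2052]
tool_rot: [-50.5, 88.6, 132.9]
force: [-1.1, -0.7, 0.1]
grip_width: 0.0848
```

>>> {"name": "carry_out", "arguments": {
  "moves": [
    [1,0,0,-0.02],
    [1,0,0,0],
    [0.8,0,0,0],
    [0.7,0,0,0],
    [0.7,0.1,0,0],
    [0.7,0,0,0],
    [0.7,0,0,0],
    [0.7,0.1,0,0],
    [0.7,0,0,0],
    [0.7,0,0,0],
    [0,0,0,0]
  ]
}}

```text
time_s: 8.1
tool_pos: [0.5592, -0.0261, 0.2072]
tool_rot: [-52.0, 88.7, 130.4]
force: [-0.2, -0.5, 0.2]
grip_width: 0.0852
```

```bash
python3 - <<'E'
from h import *
b=snap("scene","scene4.png")[235:375,225:430]
cv2.imwrite("pics/b4.png",cv2.resize(b,(800,546),interpolation=cv2.INTER_CUBIC))
o=sensors.get_obs();print(o["tool_pos"],o["tool_rot"],o["force"])
E
```

```text
[ 0.55883435 -0.02621874  0.20712658] [-51.52812907  88.65599916 130.90224123] [-0.1721435   0.58824416  0.3788113 ]
```

View pics/b4.png

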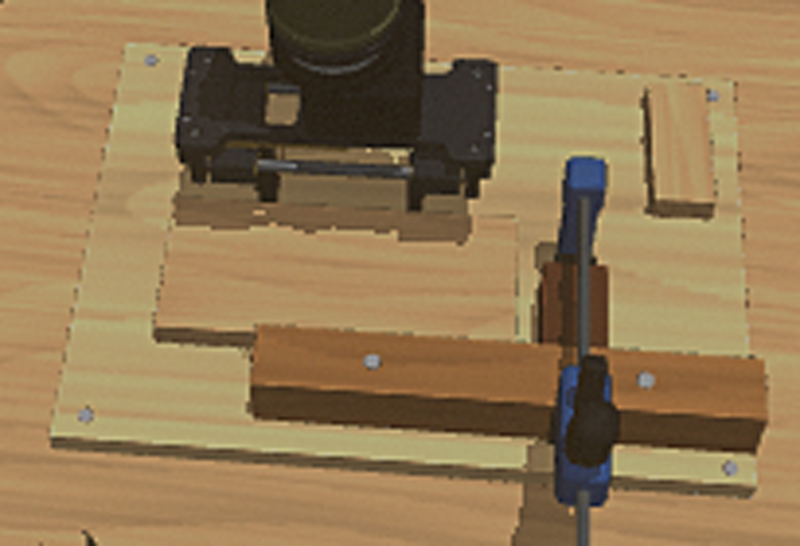

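>>> {"name": "carry_out", "arguments": {
  "moves": [
    [0.2,0,0,0],
    [0.2,0,0,0],
    [0.2,0,0,0],
    [0,0,0,0]
  ]
}}

```text
time_s: 8.55
tool_pos: [0.5644, -0.0264, 0.2071]
tool_rot: [-49.7, 88.6, 132.7]
force: [0.8, -0.5, 0.1]
grip_width: 0.085
```

>>> {"name": "carry_out", "arguments": {
  "moves": [
    [0.2,0,0,0],
    [0.2,0,0,0],
    [0,0,0,0]
  ]
}}

```text
time_s: 8.85
tool_pos: [0.5678, -0.0264, 0.2069]
tool_rot: [-46.0, 88.4, 136.4]
force: [-1.5, 0.3, 1.5]
grip_width: 0.0851
```

>>> {"name": "carry_out", "arguments": {
  "moves": [
    [0.2,0,0,0],
    [0.2,0,0,0],
    [0,0,0,0]
  ]
}}

```text
time_s: 9.15
tool_pos: [0.5694, -0.0268, 0.2065]
tool_rot: [-37.2, 87.9, 145.2]
force: [-0.6, -0.0, 0.6]
grip_width: 0.0851
```

>>> {"name": "carry_out", "arguments": {
  "moves": [
    [0.3,0,0,0],
    [0.3,0,0,0],
    [0,0,0,0]
  ]
}}

```text
time_s: 9.45
tool_pos: [0.5717, -0.0272, 0.2059]
tool_rot: [-29.8, 87.2, 152.6]
force: [-0.7, 0.3, 0.1]
grip_width: 0.085
```

>>> {"name": "carry_out", "arguments": {
  "moves": [
    [-1.5,0,0,0],
    [-2,0,0,0],
    [-1,0,3,0],
    [0,0,4,0],
    [0,0,0,0]
  ],
  "hand": 5
}}

```text
time_s: 9.95
tool_pos: [0.5286, -0.0272, 0.2779]
tool_rot: [-34.1, 87.8, 148.3]
force: [0.9, 0.1, -0.3]
grip_width: 0.0541
```

```bash
python3 - <<'E'
from h import *
b=snap("scene","scene5.png")[235:375,225:430]
cv2.imwrite("pics/b5.png",cv2.resize(b,(800,546),interpolation=cv2.INTER_CUBIC))
o=sensors.get_obs();print(o["tool_pos"],o["tool_rot"],o["force"])
E
```

```text
[ 0.52761568 -0.02673688  0.27567998] [-31.06231864  87.62921687 151.30713526] [-0.69687489  0.67675159 -0.05628647]
```

View pics/b5.png

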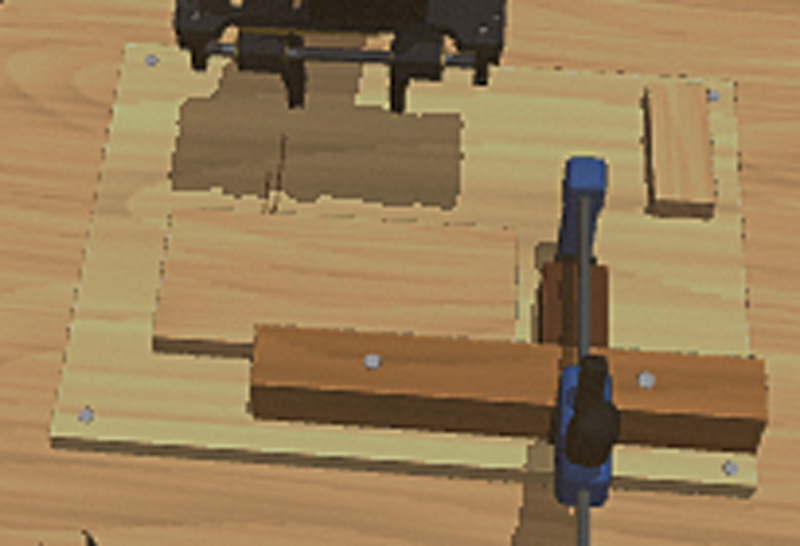

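>>> {"name": "carry_out", "arguments": {
  "moves": [
    [0.8,-1.3,0,0.143],
    [0.8,-1.3,0,0.143],
    [0.8,-1.3,0,0.143],
    [0.8,-1.3,0,0.143],
    [0.8,-1.3,0,0.143],
    [0.8,-1.3,0,0.143],
    [0.8,-1.3,0,0.143],
    [0.8,-1.3,0,0.143],
    [0.8,-1.3,0,0.143],
    [0.8,-1.3,0,0.143],
    [0.8,-1.3,0,0.143],
    [0,0,0,0]
  ]
}}

```text
time_s: 11.2
tool_pos: [0.6219, -0.1722, 0.2612]
tool_rot: [-34.8, 87.6, -118.3]
force: [-0.4, -0.1, -0.6]
grip_width: 0.0502
```

>>> {"name": "carry_out", "arguments": {
  "moves": [
    [0,0,-1.4,-0.07],
    [0,0,-2,0],
    [0,0,-2,0],
    [0,0,0,0],
    [0,1,0,0],
    [0,0.8,0,0],
    [0,0,0,0]
  ]
}}

```text
time_s: 11.9
tool_pos: [0.622, -0.1491, 0.2028]
tool_rot: [-36.7, 87.7, -125.4]
force: [-0.4, 0.6, 0.4]
grip_width: 0.0502
```

```bash
python3 - <<'E'
from h import *
b=snap("scene","scene6.png")[235:375,225:430]
cv2.imwrite("pics/b6.png",cv2.resize(b,(800,546),interpolation=cv2.INTER_CUBIC))
o=sensors.get_obs();print(o["tool_pos"],o["tool_rot"],o["force"])
E
```

```text
[ 0.62210381 -0.14955865  0.20305549] [ -35.8547025    87.71731243 -124.57028688] [-0.85161857  0.48848568 -0.95404656]
```

View pics/b6.png

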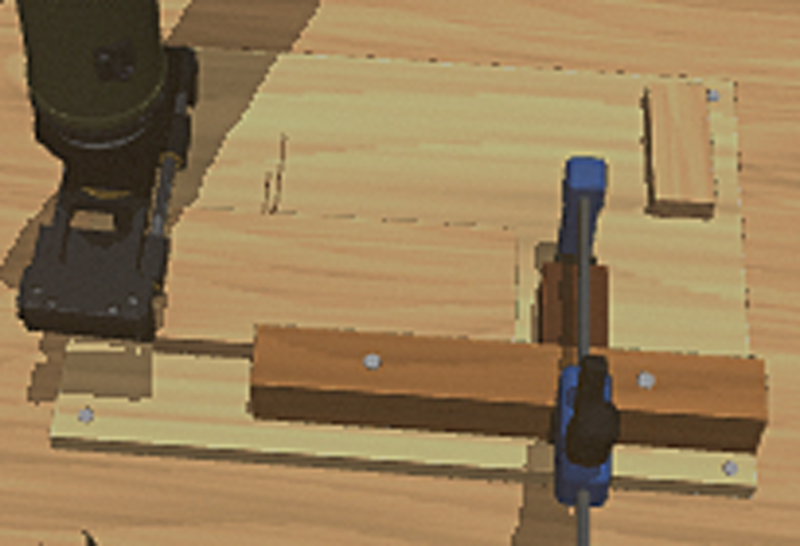

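>>> {"name": "carry_out", "arguments": {
  "moves": [
    [0,0.4,0.2,0.017],
    [0,0.4,0,0],
    [0,0.4,0,0],
    [-0.1,0.4,0,0],
    [0,0.3,0,0]
  ]
}}

```text
time_s: 12.45
tool_pos: [0.6215, -0.1302, 0.2075]
tool_rot: [-30.5, 87.8, -118.2]
force: [-0.9, -1.1, -0.4]
grip_width: 0.0499
```

>>> {"name": "carry_out", "arguments": {
  "moves": [
    [0,0.2,-0.2,0],
    [0,0.2,0,0],
    [0,0.2,0,0]
  ]
}}

```text
time_s: 12.75
tool_pos: [0.6214, -0.1254, 0.2058]
tool_rot: [-27.9, 87.7, -115.7]
force: [0.5, -2.5, 1.9]
grip_width: 0.05
```

>>> {"name": "carry_out", "arguments": {
  "moves": [
    [0,0.2,0,0],
    [0,0.2,0,0],
    [0,0.3,0,0]
  ]
}}

```text
time_s: 13.05
tool_pos: [0.6212, -0.1188, 0.2058]
tool_rot: [-27.8, 87.6, -115.7]
force: [-0.4, -2.3, 0.8]
grip_width: 0.0501
```

>>> {"name": "carry_out", "arguments": {
  "moves": [
    [0,0.2,0,0],
    [0,0.2,0,0],
    [0,0.3,0,0]
  ]
}}

```text
time_s: 13.35
tool_pos: [0.6206, -0.1158, 0.2059]
tool_rot: [-23.4, 87.2, -111.3]
force: [-0.5, -7.7, -0.7]
grip_width: 0.0502
```

Contact at the stop (force −7.7 N in y). One slightly firmer push, then retreat and look.

>>> {"name": "carry_out", "arguments": {
  "moves": [
    [0,0.3,0,0],
    [0,0.4,0,0],
    [0,0,0,0],
    [0,-1.5,0,0],
    [0,-2,0,0],
    [0,-1,2,0],
    [0,0,4,0],
    [0,0,0,0]
  ]
}}

```text
time_s: 14.15
tool_pos: [0.6193, -0.1601, 0.2657]
tool_rot: [-25.2, 87.0, -113.3]
force: [0.7, 0.5, 0.4]
grip_width: 0.0499
```

```bash
python3 - <<'E'
from h import *
b=snap("scene","scene7.png")[235:375,225:430]
cv2.imwrite("pics/b7.png",cv2.resize(b,(800,546),interpolation=cv2.INTER_CUBIC))
o=sensors.get_obs();print(o["tool_pos"],o["tool_rot"],o["force"])
E
```

```text
[ 0.6181311  -0.15964761  0.26285388] [ -29.79075809   86.87389904 -117.89943432] [ 0.25308297 -0.13909678 -0.03859096]
```

View pics/b7.png

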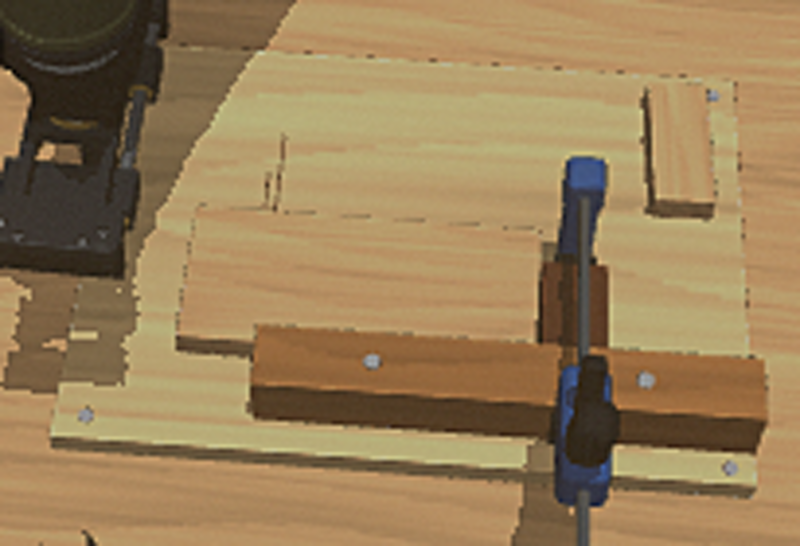

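>>> {"name": "carry_out", "arguments": {
  "moves": [
    [-0.9,1.3,0.3,-0.142],
    [-0.9,1.3,0.3,-0.142],
    [-0.9,1.3,0.2,-0.142],
    [-0.9,1.3,0.2,-0.142],
    [-0.9,1.3,0.2,-0.142],
    [-0.9,1.3,0.2,-0.142],
    [-0.9,1.3,0.2,-0.142],
    [-0.9,1.3,0.2,-0.142],
    [-0.9,1.3,0.2,-0.142],
    [-0.9,1.3,0.2,-0.142],
    [-0.9,1.3,0,-0.142],
    [0,0,0,0]
  ],
  "hand": 8.5
}}

```text
time_s: 15.4
tool_pos: [0.5107, -0.0081, 0.2739]
tool_rot: [-37.1, 85.9, 141.9]
force: [-0.2, 0.3, 0.0]
grip_width: 0.0849
```

```bash
python3 - <<'E'
from h import *
from scipy.spatial.transform import Rotation as Ro
o=sensors.get_obs();M=Ro.from_euler("xyz",o["tool_rot"],degrees=True).as_matrix()
print(o["tool_pos"],"tip",o["tool_pos"]+.182*M[:,0],np.degrees(np.arctan2(M[1,1],M[0,1])),M.round(3))
B=lambda p:(225+p[0]/3.902-.4,235+p[1]/3.902-.4)
print([onz("scene",B(p),.039)[:2].round(4) for p in[(195,207),(540,230),(178,338)]])
E
```

```text
[ 0.51072708 -0.008056    0.27393076] tip [ 5.00510348e-01 -4.14625960e-05  9.23945814e-02] -91.07847708024002 [[-0.056 -0.019 -0.998]
 [ 0.044 -0.999  0.016]
 [-0.997 -0.043  0.057]]
[array([ 0.5784, -0.1146]), array([0.5699, 0.1047]), array([ 0.6729, -0.1088])]
```

>>> {"name": "carry_out", "arguments": {
  "moves": [
    [0,-1,-1.5,0.06],
    [0,-1,-2.5,0],
    [0,0,-2.2,0],
    [0,0,0,0],
    [1.2,0,0,0],
    [1.2,0,0,0],
    [1.2,0,0,0],
    [1,0,0,0],
    [0.5,0,0,0]
  ]
}}

```text
time_s: 16.3
tool_pos: [0.5663, -0.0306, 0.211]
tool_rot: [-39.1, 86.0, 145.0]
force: [0.1, 0.6, -0.6]
grip_width: 0.0853
```

```bash
cat > t.py <<'E'
from h import *
from scipy.spatial.transform import Rotation as Ro
o=sensors.get_obs();M=Ro.from_euler("xyz",o["tool_rot"],degrees=True).as_matrix()
print(o["tool_pos"],"tip",o["tool_pos"]+.182*M[:,0],np.degrees(np.arctan2(M[1,1],M[0,1])),o["force"])
E
python3 t.py
```

```text
[ 0.56627597 -0.03061654  0.21099655] tip [ 0.55580069 -0.02327203  0.02944675] -85.95687964085252 [ 0.08222311  0.62646513 -0.58071928]
```

>>> {"name": "carry_out", "arguments": {
  "moves": [
    [0.3,0,-0.2,-0.03],
    [0.3,0,0,0],
    [0.2,0,0,0],
    [0.2,0,0,0],
    [0.2,0,0,0]
  ]
}}

```text
time_s: 16.8
tool_pos: [0.5762, -0.0312, 0.2087]
tool_rot: [-35.3, 85.4, 147.0]
force: [-5.0, -0.3, 4.5]
grip_width: 0.085
```

>>> {"name": "carry_out", "arguments": {
  "moves": [
    [0.3,0,0,0],
    [0.4,0,0,0]
  ]
}}

```text
time_s: 17.0
tool_pos: [0.5789, -0.0317, 0.2084]
tool_rot: [-31.8, 84.6, 150.5]
force: [-11.6, 0.1, 10.1]
grip_width: 0.0849
```

>>> {"name": "carry_out", "arguments": {
  "moves": [
    [0,0,0,0],
    [-1.5,0,0,0],
    [-2,0,0,0],
    [-2,0,1,0],
    [0,0,4,0],
    [0,0,5,0],
    [-1,0,5,0],
    [0,0,0,0],
    [0,0,0,0]
  ]
}}

```text
time_s: 17.9
tool_pos: [0.5105, -0.0316, 0.3617]
tool_rot: [-34.9, 84.7, 147.4]
force: [0.1, 0.6, 0.2]
grip_width: 0.0851
```

```bash
python3 - <<'E'
from h import *
b=snap("scene","scene8.png")[235:375,225:430]
cv2.imwrite("pics/b8.png",cv2.resize(b,(800,546),interpolation=cv2.INTER_CUBIC))
a=cv2.imread("pics/scene0.png");c=cv2.imread("pics/scene8.png")
print("clearance",sensors.get_obs()["tool_pos"])
for n,(x0,x1,y0,y1) in dict(offcut=(385,412,250,295),glue=(438,470,188,246),chisel=(210,260,168,240),pencil=(162,200,255,310),mallet=(470,540,200,308),gauge=(450,555,310,356),saw=(112,172,205,315)).items():
    print(n,cv2.absdiff(a,c)[y0:y1,x0:x1].mean().round(2))
E
```

```text
clearance [ 0.5108129  -0.03201126  0.36184355]
offcut 7.27
glue 14.88
chisel 6.35
pencil 7.08
mallet 10.83
gauge 6.34
saw 6.92
```

View pics/b8.png

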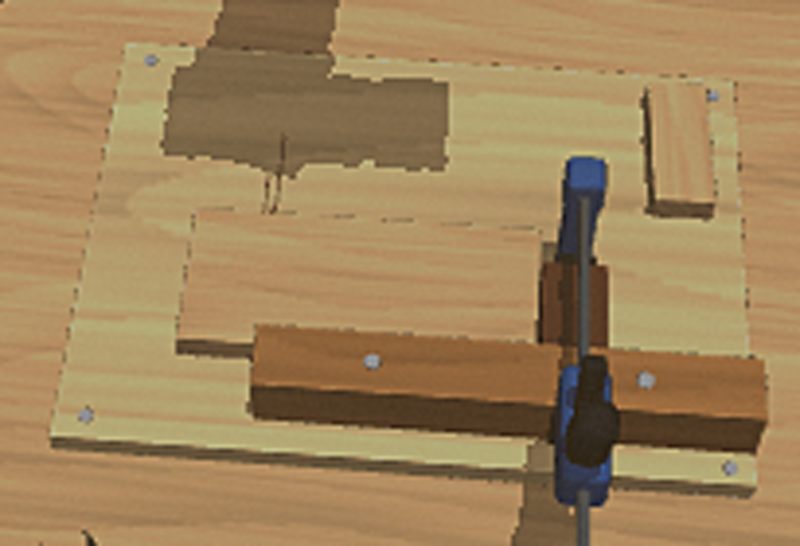

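```bash
python3 - <<'E'
from h import *
g=lambda n:cv2.imread(f"pics/scene{n}.png",0).astype(np.float32)
a,b=g(7),g(8)
def T(x0,y0,x1,y1):return slice(235+int(y0/3.9),235+int(y1/3.9)),slice(225+int(x0/3.9),225+int(x1/3.9))
def ecc(a,b,r):
    W=np.eye(2,3,dtype=np.float32)
    c,W=cv2.findTransformECC(a[r],b[r],W,cv2.MOTION_TRANSLATION,(3,200,1e-6),None,3);return c,W[:,2]
for n,r in dict(wpright=T(160,225,260,370),wpleft=T(400,215,545,330),wpmid=T(200,225,400,320),fence=T(250,330,540,430),offcut=T(620,70,750,240)).items():print(n,ecc(a,b,r))
z=g(0)
for n,(x0,x1,y0,y1) in dict(offcut=(380,418,245,300),glue=(430,478,183,250),chisel=(208,262,165,242),pencil=(160,202,253,312),mallet=(465,545,195,312),gauge=(448,556,308,358),saw=(110,174,203,318)).items():print(n,ecc(z,b,(slice(y0,y1),slice(x0,x1))))
# near long edge of the board by vertical gradient, per column, clear of shadow
P=[]
for u in np.arange(275,362):
    v0=235+(209+(u*1.-225-49.5)*3.9*19/347)/3.902
    vs=np.arange(int(v0)-3,int(v0)+5);col=b[vs,u];P.append((u,vs[np.argmin(col)]))
P=np.array(P,np.float32);vx,vy,x,y=cv2.fitLine(P,cv2.DIST_HUBER,0,.01,.01).ravel()
e=[onz("scene",(u,y+(u-x)*vy/vx),.039) for u in(275,361)];d=e[1]-e[0];print("edge angle",np.degrees(np.arctan2(-d[0],d[1])),e)
E
```

```text
wpright (0.9533911723469394, array([0.271229  , 0.50697744], dtype=float32))Traceback (most recent call last):
  File "<stdin>", line 8, in <module>
  File "<stdin>", line 7, in ecc
cv2.error: OpenCV(4.12.0) /io/opencv/modules/video/src/ecc.cpp:574: error: (-7:Iterations do not converge) NaN encountered. in function 'findTransformECC'
```

```bash
python3 - <<'E'
from h import *
g=lambda n:cv2.imread(f"pics/scene{n}.png",0).astype(np.float32)
a,b,z=g(7),g(8),g(0)
def ecc(n,a,b,x0,x1,y0,y1):
    try:
        c,W=cv2.findTransformECC(a[y0:y1,x0:x1],b[y0:y1,x0:x1],np.eye(2,3,dtype=np.float32),cv2.MOTION_TRANSLATION,(3,200,1e-5),None,5);print(n,round(c,3),W[:,2])
    except cv2.error: print(n,"no conv")
ecc("wpleft",a,b,320,368,285,325);ecc("wpmid",a,b,275,330,292,318);ecc("fence",a,b,280,368,315,350)
for n,r in dict(offcut=(380,418,245,300),glue=(430,478,183,250),chisel=(208,262,165,242),pencil=(160,202,253,312),mallet=(465,545,195,312),gauge=(448,556,308,358),saw=(110,174,203,318)).items():ecc(n,z,b,*r)
P=[]
for u in np.arange(277,361):
    v0=235+(209+((u-225)*3.902-193)*19/347)/3.902
    vs=np.arange(int(v0)-3,int(v0)+5);P.append((u,vs[np.argmin(b[vs,u])]))
P=np.array(P,np.float32);vx,vy,x,y=cv2.fitLine(P,cv2.DIST_HUBER,0,.01,.01).ravel()
e=[onz("scene",(u,y+(u-x)*vy/vx),.039) for u in(277,361)];d=e[1]-e[0];print("edge angle",np.degrees(np.arctan2(-d[0],d[1])),e)
E
```

```text
wpleft 0.999 [-0.03172578  0.00295169]
wpmid no conv
fence 0.998 [0.02720075 0.05263893]
offcut 1.0 [ 0.0036257 -0.0204946]
glue 0.794 [-0.02948512  0.25375584]
chisel 1.0 [ 0.00162919 -0.02671497]
pencil 1.0 [0.01812381 0.00665315]
mallet 0.9 [-0.18608007  0.12801547]
gauge 1.0 [-0.01318266 -0.00178938]
saw 1.0 [3.8243190e-05 4.2137695e-03]
edge angle 2.69627981537165 [array([ 0.57884527, -0.10840743,  0.039     ]), array([0.56904407, 0.09971361, 0.039     ])]
```

```bash
python3 -c "
from h import *
o=sensors.get_obs();print(o['time_s'],o['force'],o['tool_pos']);env.sign_off()"
```

```text
17.95 [ 1.20238908 -0.32273457  0.35463108] [ 0.5108129  -0.03201126  0.36184355]
the job is handed in; nothing more can be done
```

I slid the board square, pushed it back to the fence with two fingers, and pushed it along until its end met the stop. I then pressed it to the fence once more, raised the fingers clear, and handed the job in at 17.95 s. The board was only ever pushed, and no verdict was reported.

**Final checks**
- **Stop:** the push met about 8 N there, then I pushed a little further. The camera estimate, taken before the last fence press, left a gap of about 1.3 mm, with roughly 2 mm of uncertainty.
- **Fence:** the last press met about 12 N. It moved the board's right end in by roughly 1 mm.
- **Parallel:** the board's edge reads 2.7°, against 2.2–2.5° for the sawing board and fence in the same view. That is 0.003–0.009 rad, inside the 0.02 limit; one coarse top-view reading of the fence (1.9°) would put it at about 0.014.
- **Other things on the bench:** offcut, chisel, pencil, gauge and saw shifted less than 0.03 px. Glue and mallet read 0.2–0.3 px with weaker matches, probably because the arm's shadow had moved.

**Did not work or went off**
- One image comparison, on the middle of the board, did not converge.
- The left-end comparison may have been tracking the stop rather than the board.
- The tool leaned up to about 5° while pressing against the fence. The upward force on the tool (about 10 N) means the board was pressed down, not lifted.

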